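# Set the sample board's overhang to the reach gauge and hold it

## Task

Pull the yellow tab of the blue reach gauge outward until the red line on its blade stands at the mouth of the housing (150 mm of blade showing) and leave it there. Then slide the sample board outward along the white riser, flat on it and square with it, until its clear outer end is level with the end of the gauge blade; at that overhang it would tip off by itself, so never lift it or let it tip, and finish still holding it there with the fingers, level and still. Leave the mouse, jar and tip box where they are.

Things in the scene. Friction and masses are not known exactly. Their poses are not given: they have to be found in the camera images.
- riser: White riser block with a black top, fixed to the bench, 260 (its x) x 240 (its y) x 70 mm high; origin at the centre of its underside, z up. Its x axis points OUTWARD, level; the outward edge of its top is at x = +130 mm. On its top along the edge at y = +80 mm sits the blue gauge housing (from x = -110 to +130 mm, 36 mm wide, 26 mm high), whose mouth is flush with the outward edge. A 10 mm thick light pad lies on the bench in front (x = 140 to 320 mm).
- gauge (a joint): Reach gauge: length in m of white blade (24 mm wide, 4 mm thick, its top 9 mm above the riser's top) showing beyond the housing's mouth, i.e. how far the blade's outer end lies beyond the riser's outward edge. Slides along the riser's x axis, range 0 to 0.19. The red line crosses the blade 0.150 from its outer end. Its return spring (20 N/m) is weaker than its friction brake (5 N), so it stays where it is left; pulling it takes 6 to 9 N.
- gauge_tab (a point): Grip centre of the yellow tab standing up at the outer end of the blade: 12 mm thick along the riser's x, 24 mm wide, its top 16 mm above this point, the blade's top 24 mm below it. Its outer face, 6 mm outward of this point, is the outer end of the blade. Axes parallel to the riser's.
- board: Loose sample board, 300 (its x) x 90 (y) x 10 mm (z), about 0.33 kg (it varies by some 25 %), lying on the riser's top beside the gauge, at first up to about 8 degrees out of square. Origin at the centre of its underside, +x towards its outer end. Inner 200 mm wood, outer 100 mm clear, with a round amber sample (72 mm diameter, 18 mm high) fixed on the clear end. Its centre of mass lies about 110 mm from the outer end.
- board_rib (a point): Grip centre of the orange rib fixed across the inner end of the board: 14 mm thick along the board's x, 50 mm long along its y, its top 16 mm above this point, the board's top 24 mm below it. The board's outer end is 277 mm outward of this point. Axes as the board's.
- board_end (a point): Middle of the board's outer end face, half-way up the 10 mm thickness, on the board's centre line. Axes as the board's.
- mouse: White computer mouse on the bench, 100 x 58 x 32 mm, origin at its underside; leave alone.
- jar: Small jar with a blue cap on the bench, 52 mm diameter, 70 mm high, origin at its underside; leave alone.
- tipbox: Grey pipette tip box with a yellow lid on the bench, 77 x 112 x 56 mm, origin at its underside; leave alone.

How it is judged (in metres and radians):
On the way, in this order (a step that is already met when the one before it is completed fails the run):
1. the gauge is pulled out to its red line (value of joint gauge between 0.144 and 0.156 m and velocity of joint gauge between -0.01 and 0.01 m/s), for 0.3 s.
2. the board is slid out level with the end of the blade, square, flat and held (value of joint gauge between 0.144 and 0.156 m and x of board_end in the frame of gauge_tab between -0.001 and 0.013 m and z of board_end in the frame of riser between 0.07 and 0.081 m and angle between board's own z axis and vertical below 0.05 rad and angle between the x axis of board and the x axis of riser, either way round below 0.07 rad and y of board_rib in the frame of riser between -0.1 and 0.02 m and contact force between the fingers and board above 1 N), for 0.2 s.
At the end, for the whole second after the job is handed in: Gauge at 150 mm +-6; board end level with the blade end +-7 mm; board on the riser top (end -5/+6 mm from resting height, tilt under 0.05 rad), square within 0.07 rad, rib at riser y -100 to +20 mm; fingers press it with over 1 N; still (under 0.02 m/s, 0.1 rad/s) (all of step 2 and linear speed of board below 0.02 m/s and angular speed of board below 0.1 rad/s); the arm keeps its last pose, push and grip.
It fails at once if the board is lifted more than 15 mm or falls from the riser (z of board_rib in the frame of riser above 0.119 m or z of board_end in the frame of riser below 0.05 m).
It fails at once if the board tips by more than 0.12 rad (angle between board's own z axis and vertical above 0.12 rad).
It fails at once if a bystander is moved more than 20 mm (distance of any of mouse, jar, tipbox from where it was at the start of the episode above 0.02 m).
It also fails if it takes over 48 s, if anything falls off the work surface, if the arm or the gripper's body presses on something with over 40 N, if the wrist force passes 120 N, or if a joint passes its speed limit or range.

## Robot

A 6-joint arm with a two-finger parallel gripper is mounted at the origin on the work surface. World frame = base frame: x ahead of the robot, y to its left, z up, the work surface at z = 0. Lengths are in mm, angles in rad, forces in N, time in s.
With the tool pointing down it reaches from about 275 to 1000 mm from the base axis. Payload 8.4 kg.
Tool frame: the origin (TCP) lies on the centre line of the jaws, within the pads' length; the fingertips stand 14 mm ahead of it and the grasp point (between the pads) lies 5 mm behind it; z points along the fingers, y is the line along which they close (so a half turn about z gives the same grasp; the last joint's range is limited). The gripper opens to 85 mm and grips with 20 to 120 N. Pads are 22 mm wide; open, the fingers measure 114 mm over their backs; the gripper's body (76 mm by 85 mm) begins 54 mm behind the grasp point. The pads swing forward as they close: fully open they stand 13 mm farther back than shut.
Start: joints at [-1.25, 0.353, 1.633, -0, 1.155, -0.002], TCP at [198.263, -592.722, 245.281] pointing down, gripper open.
Joint ranges: [-2.63, 2.63], [-0.92, 2.1], [0.06, 2.66], [-1.3, 4.44], [0, 2.69], [-3.02, 3.02]. Speed limits (rad/s): [2.22, 2.22, 2.79, 3.14, 3.14, 3.14].

## Interface

Orientations are given as [roll, pitch, yaw] about the fixed x, y, z axes, in that order (R = Rz(yaw) Ry(pitch) Rx(roll)).
In Python, from rig import r gives the robot as it stands.
- The arm moves only by the tool step_arm, never from a script. Its argument "plan" is text: rows parted by semicolons, each of 7 numbers parted by spaces: the turn, a rotation vector about the world's x, y, z in degrees, then the shift along the world's x, y, z in mm, then the closure in counts, from 0 (fully open) to 255 (shut). In form: rx ry rz x y z hand; .... A call has 1 to 8 rows; each row is the pose to reach, as a shift and turn from the pose commanded when the call began; what a row does not reach only later rows make up. A row lasts 1/10 s, in which the tool goes at most 50 mm and 8.59 degrees, less where a joint would pass 70% of its speed; a pose out of reach is approached as far as the arm can. A call with a gripper value outside its range is refused whole. The fingers move at their own pace and stop on an object; "force" is the grip in N (left out, the last holds). Time passes only in rows, so rows that repeat a pose let the fingers close. It gives the time, the measured TCP pose, the force, the opening and the grip force at its end, in the units of the state.
- r.sense(): the state, without advancing time (a new reading comes with each control period).
- r.grab_frame(name): name is "side" or "top" or "wrist"; returns (picture, depth): 400x640x3 uint8, red, green, blue; 400x640 float32, mm along the optical axis (not along the pixel's ray), 0 where there is no reading.
- r.get_calibration(name): a dict with "K" (3x3 intrinsics, pixels), "world_from_camera" (4x4, takes a point from camera to world coordinates). Camera axes: x right, y down, z forward; pixel columns grow to the right and rows downward; lengths in mm; the calibration is good to about 2 mm. A picture is of the moment at which its call begins: read the wrist's pose just before it. get_calibration takes no time and is no camera call; for the wrist camera it gives the pose at the moment of the call.
- r.sign_off(): hands the job in; it is judged then, once.
The state is a dict: "clock": time; "qpos": joint angles; "qvel": joint speeds; "joint_efforts": joint torques, N m; "eef_pos": TCP position; "tcp_rot": TCP orientation; "contact_force": force on the tool from outside, world axes, zero at the start; "wrist_torque": the same for the moment, N m; "opening": opening from 0.0 (shut) to 1.0 (fully open); "grasp_force": force on a finger pad.
Only numpy, scipy, OpenCV 4.12 (cv2) and the standard library are available. Lean on these libraries where they do the work, as an engineer would, in place of code of your own. Each camera call takes 0.05 s, during which the arm holds its last target. There are 200 camera calls.

## Working session

There is one attempt and no reset: what is moved stays moved. The work goes in short steps, Python scripts to look and compute and a tool call to move; the robot and the scene stay as the last step left them, time stands still between calls to the robot, and variables do not carry over. Pictures are saved under pics/ and viewed, at most 10 in all, crops included, and the job is handed in when it is done.

Besides the shell and the picture viewer there is one more tool, called after "Call:" by a JSON object that holds its "op" and its "data". step_arm: Moves the arm, as the interface text tells. Its arguments: {"type":"object","properties":{"plan":{"type":"string"},"force":{"type":"number"}},"required":["plan"]}

```bash
mkdir -p pics
python3 - <<'E'
from rig import r
import cv2,numpy as np
for n in("side","top"):
    p,d=r.grab_frame(n); np.savez(f"{n}0.npz",p=p,d=d,**r.get_calibration(n))
    cv2.imwrite(f"pics/{n}0.png",p[...,::-1])
    c=r.get_calibration(n);print(n,c["K"].round(1).tolist(),c["world_from_camera"].round(3).tolist())
s=r.sense();print(s)
E
```

```text
side [[383.3, 0.0, 317.4], [0.0, 383.3, 201.4], [0.0, 0.0, 1.0]] [[0.954, -0.198, 0.225, 399.661], [-0.3, -0.649, 0.7, -437.965], [0.007, -0.735, -0.678, 680.606], [0.0, 0.0, 0.0, 1.0]]
top [[432.9, 0.0, 320.8], [0.0, 432.9, 189.1], [0.0, 0.0, 1.0]] [[0.013, -0.98, 0.196, 397.844], [-1.0, -0.018, -0.022, 167.74], [0.025, -0.196, -0.98, 1095.288], [0.0, 0.0, 0.0, 1.0]]
{'clock': 0.1, 'qpos': array([-1.25043628e+00,  3.53564503e-01,  1.63407567e+00,  1.49525554e-05,
        1.15521696e+00, -2.37461545e-03]), 'qvel': array([ 0.00119727, -0.00126496, -0.00150947, -0.00080331,  0.00049231,
        0.00029834]), 'joint_efforts': array([ 1.81451440e-03, -6.06354904e+01, -3.42821360e+01,  2.39977271e-04,
        4.04818202e-03,  3.72851702e-06]), 'eef_pos': array([ 198.11151564, -592.32327181,  244.63893085]), 'tcp_rot': array([-3.14032821e+00, -1.66748026e-05,  3.22728607e-01]), 'contact_force': array([ 0.23020979, -0.1071923 ,  0.62169088]), 'wrist_torque': array([ 0.00255664,  0.05066874, -0.05194261]), 'grasp_force': 0.0, 'opening': 0.9982218865523662}
```

View pics/top0.png

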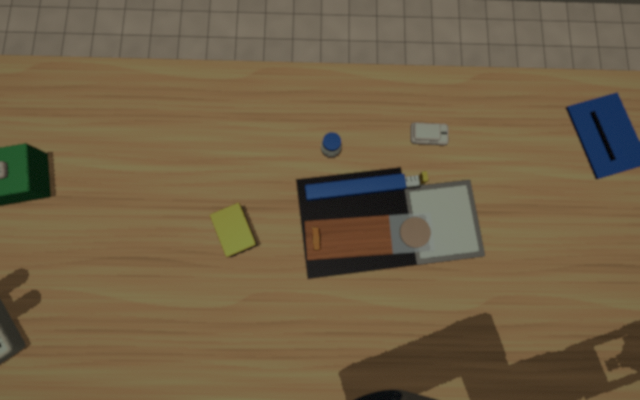

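View pics/side0.png

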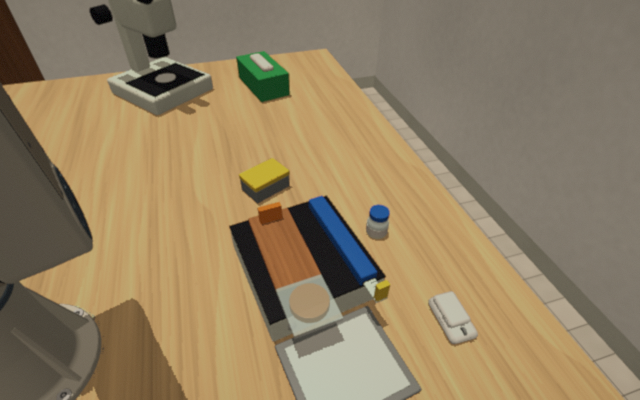

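The top view shows outward pointing right in the image (about world -y). The housing runs (305,190) to (405,182), the yellow tab is at (424,178), the rib at (317,238) and the sample at (415,232). In the side view the tab is at (382,290) and the rib at (270,213).

```bash
cat > h.py <<'E'
import numpy as np,cv2
def load(n): return np.load(n)
def mask(p,h0,h1,s,v,roi):
    h=cv2.cvtColor(p,cv2.COLOR_RGB2HSV); m=cv2.inRange(h,(h0,s,v),(h1,255,255))
    z=np.zeros_like(m);x0,y0,x1,y1=roi;z[y0:y1,x0:x1]=m[y0:y1,x0:x1];return z
def ray(f,uv):
    uv=np.atleast_2d(uv).astype(float);T=f["world_from_camera"]
    d=np.c_[uv,np.ones(len(uv))]@np.linalg.inv(f["K"]).T@T[:3,:3].T
    return T[:3,3],d
def plane(f,uv,z):
    o,d=ray(f,uv);return o+d*((z-o[2])/d[:,2])[:,None]
def pts(f,m):
    v,u=np.nonzero((m>0)&(f["d"]>0));o,d=ray(f,np.c_[u,v]);return o+d*f["d"][v,u][:,None]
def tri(f1,a,f2,b):
    o1,d1=ray(f1,a);o2,d2=ray(f2,b);d1=d1[0];d2=d2[0]
    t=np.linalg.lstsq(np.c_[d1,-d2],o2-o1,rcond=None)[0]
    p,q=o1+t[0]*d1,o2+t[1]*d2;return (p+q)/2,np.linalg.norm(p-q)
def cen(m):
    v,u=np.nonzero(m);return np.array([u.mean(),v.mean()])
E
python3 - <<'E'
from h import *
T=load("top0.npz");S=load("side0.npz")
mk={"tab":(mask(T["p"],18,40,120,60,(410,165,440,190)),mask(S["p"],18,40,150,60,(365,270,400,310))),
"rib":(mask(T["p"],5,16,170,90,(305,222,327,255)),mask(S["p"],3,14,190,90,(250,200,290,226))),
"blue":(mask(T["p"],100,125,120,50,(295,165,415,205)),mask(S["p"],100,125,120,50,(295,190,385,290)))}
for k,(a,b) in mk.items():
    print(k,"px",cen(a).round(1),(a>0).sum(),cen(b).round(1),(b>0).sum())
    P,e=tri(T,cen(a),S,cen(b));print(" tri",P.round(1),e.round(1))
    for f,m in((T,a),(S,b)):
        q=pts(f,m);print(" depth med",np.median(q,0).round(1),"z95",np.percentile(q[:,2],[5,50,95]).round(1))
        zt=np.percentile(q[:,2],95);q=q[q[:,2]>zt-8]
        (c,wh,an)=cv2.minAreaRect(q[:,:2].astype(np.float32));w,V=np.linalg.eigh(np.cov(q[:,:2].T))
        print("  rect",np.round(c,1),np.round(wh,1),round(an,1),"axis deg",np.degrees(np.arctan2(V[1,1],V[0,1])).round(1))
# riser top/board planes in top view
P=np.zeros((400,640,3));v,u=np.mgrid[:400,:640];o,d=ray(T,np.c_[u.ravel(),v.ravel()]);P=(o+d*T["d"].ravel()[:,None]).reshape(400,640,3)
m=(P[...,2]>60)&(P[...,2]<88)&(u>290)&(u<440)&(v>160)&(v<285)
h=cv2.cvtColor(T["p"],cv2.COLOR_RGB2HSV)
w=mask(T["p"],0,14,110,60,(300,210,395,265))
q=P[(w>0)&(P[...,2]>70)&(P[...,2]<92)];c,wh,an=cv2.minAreaRect(q[:,:2].astype(np.float32));print("wood",np.round(c,1),np.round(wh,1),an,np.median(q[:,2]))
bl=m&(h[...,2]<45);q=P[bl];c,wh,an=cv2.minAreaRect(q[:,:2].astype(np.float32));print("black",np.round(c,1),np.round(wh,1),an,np.median(q[:,2]))
E
```

```text
tab px [424.  176.8] 99 [381.8 289.9] 221
 tri [630.5 -97.9 104.3] 0.2
 depth med [629.3 -95.  115.7] z95 [ -1.4 115.7 120.4]
  rect [627.8 -95.1] [23.4 12. ] 7.6 axis deg -171.1
 depth med [ 629.2 -100.9  110.8] z95 [ 85.8 110.8 120.5]
  rect [630.8 -96.4] [23.8 12.1] 10.5 axis deg -169.3
rib px [317.3 237.2] 26 [270.  213.9] 325
 tri [483.5 152.1 101.1] 2.1
 depth med [488.3 150.7 118.6] z95 [ 78.1 118.6 121.2]
  rect [478.6 155.6] [44.8 12.9] 7.0 axis deg -171.9
 depth med [482.  149.8 103.1] z95 [ 83.7 103.1 120.9]
  rect [481.9 152.7] [46.6 10. ] 4.4 axis deg -175.0
blue px [354.3 186.3] 1591 [346.1 237.4] 2205
 tri [617.9  62.9  74. ] 14.0
 depth med [606.3  66.8  95.1] z95 [72.1 95.1 98.2]
  rect [606.5  64.6] [ 36.6 237.9] 7.9 axis deg 97.9
 depth med [609.9  54.   95.7] z95 [69.7 95.7 97.8]
  rect [608.9  61.1] [ 36.7 237.2] 8.0 axis deg 97.9
wood [488.7  81. ] [ 93.7 200.3] 4.954376220703125 79.41334363982128
black [527.7  60.8] [233.8 255.7] 7.794425010681152 69.48166733660867
```

Heights, sizes and the riser axes agree between the two views, with outward at -82.1° in world. The gauge shows about 46 mm and the rib is at (481,153.5). The board is about 3° out of square. I'm moving to the tab now.

Call:
{"op": "step_arm", "data": {"plan": "0 0 -3 40 46 0 100; 0 0 -6 75 87 0 145; 0 0 -10.6 108 125 -10 145; 0 0 -10.6 140 162 -20 145; 0 0 -10.6 172 199 -30 145; 0 0 -10.6 204 236 -40 145; 0 0 -10.6 236 273 -50 145; 0 0 -10.6 260 300 -55 145", "force": 40}}

```text
clock: 0.9
eef_pos: [457.6, -292.4, 189.9]
tcp_rot: [-3.141, 0.0, 0.138]
contact_force: [0.5, -0.6, 0.8]
opening: 0.434
grasp_force: 0.0
```

Call:
{"op": "step_arm", "data": {"plan": "0 0 0 32 37 0 145; 0 0 0 64 74 0 145; 0 0 0 96 111 0 145; 0 0 0 128 148 0 145; 0 0 0 150 175 0 145; 0 0 0 165 190 0 145; 0 0 0 171 197 0 145; 0 0 0 171 197 0 145"}}

```text
clock: 1.7
eef_pos: [627.9, -97.2, 190.2]
tcp_rot: [3.142, 0.001, 0.139]
contact_force: [0.1, -0.6, 0.5]
opening: 0.428
grasp_force: 0.0
```

Run:
```python
from rig import r
import cv2,numpy as np
s=r.sense();print(s["eef_pos"],s["tcp_rot"],s["opening"],s["contact_force"])
p,d=r.grab_frame("wrist"); np.savez("w1.npz",p=p,d=d,**r.get_calibration("wrist"));cv2.imwrite("pics/w1.png",p[...,::-1])
```

```text
[627.8869317  -97.2385211  190.23398289] [3.14158386e+00 6.77248410e-04 1.38501836e-01] 0.42778912206003256 [ 0.12103306 -0.55162323  0.54243793]
```

View pics/w1.png

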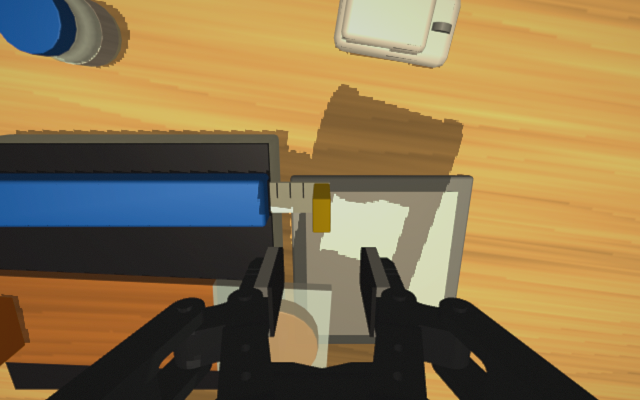

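The wrist view shows the tab at (321,207), centred between the jaws in column (about 321). The housing mouth is at column 268. I'm descending to grip.

Call:
{"op": "step_arm", "data": {"plan": "0 0 0 1.5 0.5 -25 145; 0 0 0 1.5 0.5 -50 145; 0 0 0 1.5 0.5 -70 145; 0 0 0 1.5 0.5 -84 145; 0 0 0 1.5 0.5 -88 145; 0 0 0 1.5 0.5 -88 255; 0 0 0 1.5 0.5 -88 255; 0 0 0 1.5 0.5 -88 255", "force": 40}}

```text
clock: 2.55
eef_pos: [629.7, -97.2, 103.5]
tcp_rot: [3.141, -0.001, 0.138]
contact_force: [-0.9, -2.2, 0.1]
opening: 0.134
grasp_force: 41.1
```

Call:
{"op": "step_arm", "data": {"plan": "0 0 0 0 0 0 255; 0 0 0 0 0 0 255; 0 0 0 0 0 0 255"}}

```text
clock: 2.85
eef_pos: [629.7, -97.2, 103.4]
tcp_rot: [3.141, -0.001, 0.138]
contact_force: [-3.9, -4.6, 6.0]
opening: 0.131
grasp_force: 41.9
```

Call:
{"op": "step_arm", "data": {"plan": "0 0 0 1.4 -10 0 255; 0 0 0 3.5 -25 0 255; 0 0 0 5.5 -40 0 255; 0 0 0 7.6 -55 0 255; 0 0 0 9.7 -70 0 255; 0 0 0 11.8 -85 0 255; 0 0 0 13.3 -96 0 255; 0 0 0 14.1 -101.5 0 255"}}

```text
clock: 3.65
eef_pos: [643.6, -197.4, 103.4]
tcp_rot: [-3.139, -0.0, 0.137]
contact_force: [-3.7, 8.3, 8.7]
opening: 0.14
grasp_force: 42.5
```

Call:
{"op": "step_arm", "data": {"plan": "0 0 0 0 0 0 255; 0 0 0 0 0 0 255; 0 0 0 0 0 0 255; 0 0 0 0 0 0 255"}}

```text
clock: 4.05
eef_pos: [643.7, -198.0, 103.5]
tcp_rot: [-3.142, -0.001, 0.138]
contact_force: [-3.2, 0.8, 5.6]
opening: 0.13
grasp_force: 42.2
```

Run:
```python
from rig import r
import cv2,numpy as np
s=r.sense();print(s["eef_pos"],s["tcp_rot"],s["contact_force"])
a=[]
for n in("wrist","side"):
    p,d=r.grab_frame(n); np.savez(n+"2.npz",p=p,d=d,**r.get_calibration(n));a.append(p)
cv2.imwrite("pics/w2.png",np.hstack([a[0][100:400,140:540],a[1][150:,240:500].copy()[:250].repeat(1,0) if 0 else cv2.resize(a[1][180:390,250:530],(400,300))])[...,::-1])
```

```text
[ 643.73547991 -198.02386257  103.46536496] [-3.14152870e+00 -6.22112437e-04  1.37899380e-01] [-3.15608649  0.77254533  5.62917648]
```

View pics/w2.png

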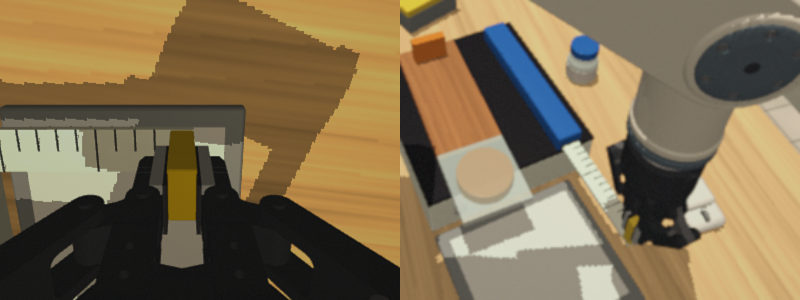

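The tab is between the pads in the wrist crop, with blade ticks running to the left. The red line isn't resolved in either view. I'll release, rise and check the line.

Call:
{"op": "step_arm", "data": {"plan": "0 0 0 0 0 0 145; 0 0 0 0 0 0 145; 0 0 0 0 0 0 145; 0 0 0 0 0 0 145; 0 0 0 0 0 10 145; 0 0 0 0 0 40 145; 0 0 0 0 0 75 145; 0 0 0 0 0 100 145"}}

```text
clock: 4.95
eef_pos: [644.1, -198.5, 205.5]
tcp_rot: [3.141, -0.002, 0.138]
contact_force: [0.3, -0.2, -0.7]
opening: 0.431
grasp_force: 0.0
```

Call:
{"op": "step_arm", "data": {"plan": "0 0 0 -13 30 10 145; 0 0 0 -26 70 20 145; 0 0 0 -40 110 20 145; 0 0 0 -55 140 20 145; 0 0 0 -55 140 20 145; 0 0 0 -55 140 20 145"}}

```text
clock: 5.55
eef_pos: [588.8, -57.9, 223.6]
tcp_rot: [3.141, -0.001, 0.139]
contact_force: [-0.8, -0.4, -0.2]
opening: 0.432
grasp_force: 0.0
```

Run:
```python
from rig import r
from h import *
s=r.sense();print(s["eef_pos"],s["tcp_rot"],s["contact_force"])
a=[]
for n in("wrist","side","top"):
    p,d=r.grab_frame(n); np.savez(n+"3.npz",p=p,d=d,**r.get_calibration(n));a.append(p)
cv2.imwrite("pics/w3.png",a[0][...,::-1])
u=np.array([.1374,-.9905]);v=np.array([.9905,.1374]);o=np.array([527.1,61.7])
R=lambda q:np.c_[(q[:,:2]-o)@u,(q[:,:2]-o)@v,q[:,2]]
for n in("wrist","side","top"):
    f=load(n+"3.npz");h=cv2.cvtColor(f["p"],cv2.COLOR_RGB2HSV)
    q=R(pts(f,cv2.inRange(h,(18,120,60),(40,255,255))));k=(q[:,2]>112)&(q[:,2]<126)&(abs(q[:,1]-80)<25)&(q[:,0]>180)
    if k.any():print(n,"tab top riser x",np.percentile(q[k,0],[2,50,98]).round(1),k.sum(),q[k].mean(0).round(1))
    m=cv2.inRange(h,(0,140,80),(4,255,255))|cv2.inRange(h,(172,140,80),(180,255,255))
    q=R(pts(f,m));k=(abs(q[:,1]-80)<16)&(abs(q[:,0]-130)<60)&(q[:,2]>60)
    if k.any():print(n,"red",np.median(q[k],0).round(1),k.sum())
    m=cv2.inRange(h,(100,120,50),(125,255,255));q=R(pts(f,m));k=(q[:,2]>92)&(q[:,2]<100)&(abs(q[:,1]-80)<22)
    print(n,"blue x",np.percentile(q[k,0],[1,99]).round(1))
```

```text
[588.75114325 -57.88844667 223.57849022] [ 3.14105038e+00 -1.28677427e-03  1.39275338e-01] [-0.76331056 -0.42269593 -0.19669852]
wrist tab top riser x [266.4 270.9 278.4] 718 [271.3  82.9 118.1]
wrist blue x [-105.4  127.1]
side tab top riser x [267.6 274.4 279.2] 137 [274.   80.1 118.4]
side blue x [-103.2  129. ]
top blue x [-108.5  107.2]
```

View pics/w3.png

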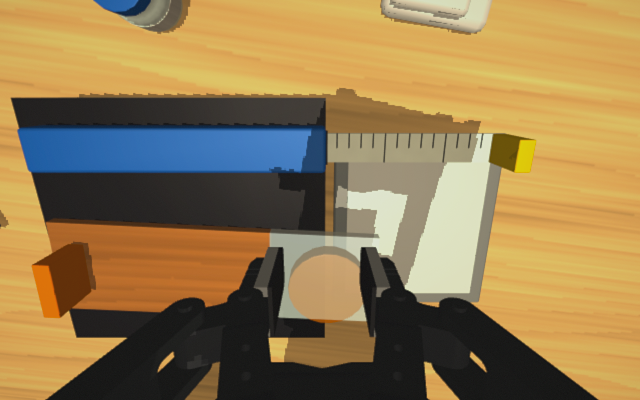

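The tab is at (513,152). Long ticks for 50 mm and 100 mm from the blade end are at columns 444 and 384 (12 px per 10 mm), so the 150 mm line falls at column 325. The mouth is at 326, so the gauge is at about 149-150. Next I refine the rib's pose.

Run:
```python
from h import *
for n,lo,hi in(("wrist3",3,16),("side3",3,14)):
    f=load(n+".npz");h=cv2.cvtColor(f["p"],cv2.COLOR_RGB2HSV)
    q=pts(f,cv2.inRange(h,(lo,150,60),(hi,255,255)))
    k=(q[:,2]>116)&(q[:,2]<124)&(np.hypot(q[:,0]-481,q[:,1]-153)<40)
    c,wh,an=cv2.minAreaRect(q[k,:2].astype(np.float32));print(n,np.round(c,1),np.round(wh,1),an,k.sum(),q[k].mean(0).round(1))
    b=(q[:,2]>77)&(q[:,2]<84)&(np.hypot(q[:,0]-489,q[:,1]-81)<115)
    c,wh,an=cv2.minAreaRect(q[b,:2].astype(np.float32));print("wood",np.round(c,1),np.round(wh,1),an)
```

```text
wrist3 [484.6 156.1] [50.2 16. ] 5.903253078460693 1108 [486.3 155.1 119.5]
wood [490.6  80.4] [ 91.6 199.6] 4.923404216766357
side3 [481.7 148.5] [ 8.  47.1] 87.48204040527344 43 [480.9 149.  118.7]
wood [489.5  79.9] [ 90.5 196.1] 4.809153079986572
```

Call:
{"op": "step_arm", "data": {"plan": "0 0 -1 -18 36 0 145; 0 0 -2 -36 72 0 145; 0 0 -3 -54 110 0 145; 0 0 -3 -72 146 0 145; 0 0 -3 -88 178 0 145; 0 0 -3 -100 202 0 145; 0 0 -3 -105.3 213.4 -10 145; 0 0 -3 -105.3 213.4 -50 145"}}

```text
clock: 6.5
eef_pos: [486.1, 156.6, 174.9]
tcp_rot: [-3.14, -0.008, 0.086]
contact_force: [1.3, 0.2, -0.2]
opening: 0.434
grasp_force: 0.0
```

Call:
{"op": "step_arm", "data": {"plan": "0 0 0 0 0 0 145; 0 0 0 0 0 0 145; 0 0 0 0 0 0 145"}}

```text
clock: 6.8
eef_pos: [484.3, 154.6, 173.6]
tcp_rot: [-3.141, -0.001, 0.084]
contact_force: [-0.0, 0.8, 0.8]
opening: 0.435
grasp_force: 0.0
```

Run:
```python
from rig import r
from h import *
s=r.sense();print(s["eef_pos"],s["tcp_rot"],s["contact_force"])
p,d=r.grab_frame("wrist");cv2.imwrite("pics/w4.png",p[...,::-1])
```

```text
[484.29748643 154.63704553 173.58077975] [-3.14147251e+00 -1.02733342e-03  8.42952082e-02] [-0.00793564  0.84552945  0.7803126 ]
```

View pics/w4.png

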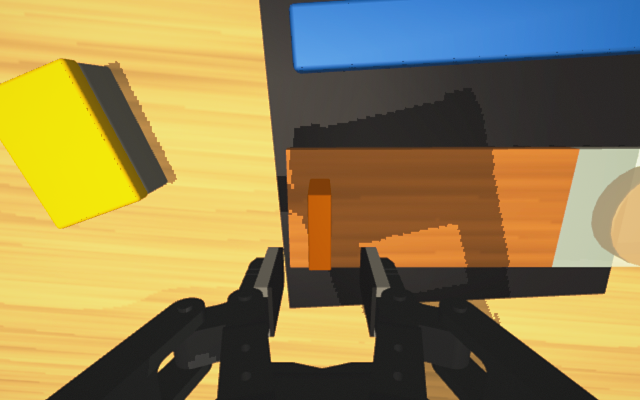

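The rib is at column 319, centred between the jaws (321), and square to them. Descending and gripping.

Call:
{"op": "step_arm", "data": {"plan": "0 0 0 -0.5 0.5 -25 145; 0 0 0 -0.5 0.5 -48 145; 0 0 0 -0.5 0.5 -65 145; 0 0 0 -0.5 0.5 -72.5 145; 0 0 0 -0.5 0.5 -72.5 145; 0 0 0 -0.5 0.5 -72.5 200; 0 0 0 -0.5 0.5 -72.5 255; 0 0 0 -0.5 0.5 -72.5 255", "force": 40}}

```text
clock: 7.65
eef_pos: [483.6, 155.9, 101.3]
tcp_rot: [-3.141, -0.002, 0.085]
contact_force: [-0.5, -0.3, 7.0]
opening: 0.161
grasp_force: 40.1
```

Call:
{"op": "step_arm", "data": {"plan": "0 0 0 0 0 0 255; 0 0 0 0 0 0 255; 0 0 0 0 0 0 255", "force": 60}}

```text
clock: 7.95
eef_pos: [483.7, 155.9, 101.4]
tcp_rot: [-3.141, -0.002, 0.086]
contact_force: [-0.4, -0.8, 8.5]
opening: 0.155
grasp_force: 58.8
```

Call:
{"op": "step_arm", "data": {"plan": "0 0 0.5 1 -7 0 255; 0 0 1 2.4 -17 0 255; 0 0 1.5 3.8 -27 0 255; 0 0 2 5.2 -37 0 255; 0 0 2.5 6.6 -47 0 255; 0 0 3 8 -57 0 255; 0 0 3 9 -64 0 255; 0 0 3 9.4 -67 0 255"}}

```text
clock: 8.75
eef_pos: [493.2, 89.1, 101.4]
tcp_rot: [-3.14, -0.003, 0.137]
contact_force: [-1.1, 5.8, 6.9]
opening: 0.154
grasp_force: 59.0
```

```bash
cat > st.py <<'E'
from rig import r
from h import *
import sys
s=r.sense();print(s["clock"],s["eef_pos"].round(1),s["tcp_rot"].round(4),s["contact_force"].round(1),s["wrist_torque"].round(2),s["grasp_force"])
u=np.array([.1374,-.9905]);v=np.array([.9905,.1374]);o=np.array([527.1,61.7])
R=lambda q:np.c_[(q[:,:2]-o)@u,(q[:,:2]-o)@v,q[:,2]]
p,d=r.grab_frame("side");f=dict(p=p,d=d,**r.get_calibration("side"));h=cv2.cvtColor(p,cv2.COLOR_RGB2HSV)
q=R(pts(f,cv2.inRange(h,(18,120,60),(40,255,255))));k=(q[:,2]>112)&(q[:,2]<126)&(abs(q[:,1]-80)<25)&(q[:,0]>180)
print("tab x",np.percentile(q[k,0],[2,50,98]).round(1),k.sum())
q=R(pts(f,cv2.inRange(h,(3,120,60),(14,255,255))));k=(q[:,2]>74)&(q[:,2]<90)&(abs(q[:,1]+30)<55)&(abs(q[:,0])<200)
A=np.c_[q[k,:2],np.ones(k.sum())];print("wood plane slopes",np.linalg.lstsq(A,q[k,2],rcond=None)[0].round(4),q[k,2].mean().round(1))
c,wh,an=cv2.minAreaRect(q[k,:2].astype(np.float32));print("wood riser rect",np.round(c,1),np.round(wh,1),round(an,1))
cv2.imwrite(sys.argv[1],cv2.resize(p[150:400,200:520],(768,600))[...,::-1])
E
python3 st.py pics/s5.png
```

```text
8.75 [493.2  89.1 101.4] [-3.1403e+00 -2.7000e-03  1.3690e-01] [-1.1  5.8  6.9] [0.8  0.16 0.01] 59.003645181655884
tab x [267.6 274.3 279. ] 132
wood plane slopes [-2.00000e-03  2.70000e-03  8.07141e+01] 80.5
wood riser rect [ 43.8 -30.5] [ 90.6 199.6] 89.8
```

Call:
{"op": "step_arm", "data": {"plan": "0 0 0 0.7 -5 0 255; 0 0 0 1.7 -12 0 255; 0 0 0 2.6 -19 0 255; 0 0 0 3.5 -25 0 255; 0 0 0 4.2 -30 0 255; 0 0 0 4.7 -33.5 0 255; 0 0 0 4.7 -33.5 0 255; 0 0 0 4.7 -33.5 0 255"}}

```text
clock: 9.6
eef_pos: [497.9, 55.5, 101.4]
tcp_rot: [-3.141, -0.003, 0.137]
contact_force: [0.1, 1.5, 6.4]
opening: 0.154
grasp_force: 59.1
```

Call:
{"op": "step_arm", "data": {"plan": "0 0 0 0 0 0 255; 0 0 0 0 0 0 255; 0 0 0 0 0 0 255; 0 0 0 0 0 0 255"}}

```text
clock: 10.0
eef_pos: [497.9, 55.5, 101.4]
tcp_rot: [-3.141, -0.003, 0.138]
contact_force: [-0.2, 1.5, 6.8]
opening: 0.154
grasp_force: 59.1
```

```bash
python3 st.py pics/s6.png
```

```text
10.0 [497.9  55.5 101.4] [-3.1413e+00 -2.6000e-03  1.3760e-01] [-0.2  1.5  6.8] [ 0.26  0.09 -0.04] 59.105356335639954
tab x [267.8 274.4 279.1] 134
wood plane slopes [-1.30000e-03  2.30000e-03  8.06907e+01] 80.5
wood riser rect [ 77.7 -30.6] [ 90.6 199.9] 89.9
```

View pics/s6.png

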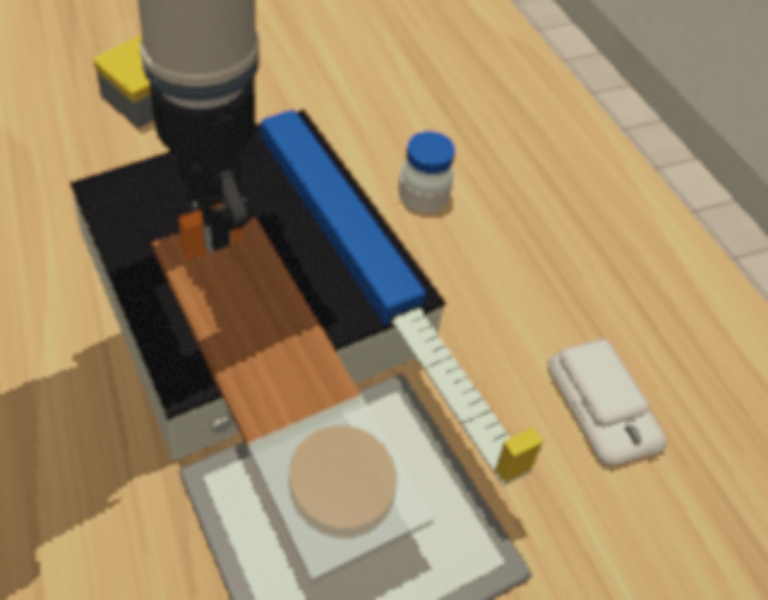

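The board's outer end runs (318,577) to (432,518). Extended, it meets the blade's outer end at about (515,476). The board is flat (slope under 0.003) and square (within 0.2°), and its end is within 2 mm of the blade end. Handing in.

```bash
python3 -c "
from rig import r
print(r.sign_off())"
```

```text
the job is handed in; nothing more can be done
None
```

Job handed in at about 10 s on the robot's clock, with no verdict returned: by my measurements the gauge stands at about 150 mm, and the board is held flat, square and still with its end within about 2 mm of the blade end.

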